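# Stroke-test a safety bumper

## Robot

A 7-joint arm with a two-finger parallel gripper is mounted at the origin on the work surface. World frame = base frame: x ahead of the robot, y to its left, z up, the work surface at z = 0. Lengths are in mm, angles in rad, forces in N, time in s.
With the tool pointing down it reaches from about 350 to 900 mm from the base axis. Payload 19.9 kg.
Tool frame: the origin (TCP) lies at the very end of the fingers, on their centre line; the grasp point (between the pads) lies behind it (robot.hold_point_z is the z of the grasp point in the tool frame, in mm); z points along the fingers, y is the direction in which the jaws open and shut (so a half turn about z gives the same grasp; the last joint's range is limited). The gripper opens to 94 mm and grips with 3 to 60 N. Pads are 16 mm wide; open, the fingers measure 119 mm over their backs; the gripper's body (75 mm by 177 mm) begins 78 mm behind the grasp point.
Start: joints at [1.062, 0.417, -0.01, 1.614, 0.005, 1.111, -0.053], TCP at [281.818, -557.833, 205.425] pointing down, gripper open.
Joint ranges: [-2.81, 2.81], [-0.39, 2.02], [-1.27, 1.25], [0.06, 2.57], [-1.19, 4.33], [0.19, 2], [-2.82, 2.82]. Speed limits (rad/s): [1.89, 1.89, 2.39, 2.39, 3.01, 3.01, 3.01].

## Interface

Orientations are given as a rotation vector (axis times angle).
In Python, from bench import robot gives the robot as it stands.
- The arm moves only by the tool move_arm, never from a script. Its argument "deltas" is one flat list of numbers, 7 for each row, row after row: the shift along the world's x, y, z in m, then the turn, a rotation vector about the world's x, y, z in degrees, then the closure, from -1 (fully open) to 1 (shut). A call has 1 to 12 rows; each row is the pose to reach, as a shift and turn from the pose commanded when the call began; what a row does not reach only later rows make up. A row lasts 1/12 s, in which the tool goes at most 41.7 mm and 7.16 degrees, less where a joint would pass 70% of its speed; a pose out of reach is approached as far as the arm can. A call with a gripper value outside its range is refused whole. The fingers move at their own pace and stop on an object; "squeeze" is the grip in N (left out, the last holds). Time passes only in rows, so rows that repeat a pose let the fingers close. It gives the time, the measured TCP pose, the force and the opening at its end, in the units of the state.
- robot.state(): the state, without advancing time (a new reading comes with each control period).
- robot.grab_frame(name): name is "scene" or "top" or "wrist"; returns a dict with "pixels" (400x640x3 uint8, blue, green, red), "fov_y" (degrees; the focal length in pixels is half the picture's height over the tangent of half this angle, whatever the lens; pixels are square), "cx", "cy" (the principal point, pixels), "k1" (the pictures are not rectified: a ray, as slopes to the right and down, at radius r is drawn at 1 + k1 r^2 times it, then the intrinsics apply), "extrinsics" (4x4, takes a point from camera to world coordinates). Camera axes: x right, y up, looking along -z (the intrinsics and any distortion apply to the point x, -y, -z); pixel columns grow to the right and rows downward; lengths in mm; the calibration is good to about 2 mm. A picture is of the moment at which its call begins. There is no depth.
- robot.sign_off(): hands the job in, once; it reports no verdict.
The state is a dict: "time": time; "joints": joint angles; "qd": joint speeds; "effort": joint torques, N m; "tcp_pos": TCP position; "tool_rot": TCP orientation; "force": force on the tool from outside, world axes, zero at the start; "wrist_torque": the same for the moment, N m; "width": opening from 0.0 (shut) to 1.0 (fully open).
Only numpy, scipy, OpenCV 4.12 (cv2) and the standard library are available. Lean on these libraries where they do the work, as an engineer would, in place of code of your own. Each camera call takes 0.05 s, during which the arm holds its last target. There are 200 camera calls.

## Task

Test the cart's safety bumper on the bench: with the fingers closed, run the fingertips along its five yellow pads in order from the red end to the blue end, pressing each pad lightly down by about 5 mm, never all the way down. Leave the bumper lying where it is, do not lift or shove it or disturb the other things, and finish with the hand clear and all pads sprung back.

Things in the scene. Friction and masses are not known exactly. Their poses are not given: they have to be found in the camera images.
- bumper: Curved cart bumper, loose, face up, 315 x 60 mm, 3 to 4 kg: dark steel base, aluminium rail (top 34 mm high), five yellow pads on an arc of 350 mm radius, a red block at one end, a blue block at the other (36 mm high, lower than the pads). Origin: underside, below the middle of pad 3 (the middle pad). z up; +y along the row from red to blue; +x to the outer (convex) side of the arc.
- pad1_top (a point): Centre of the top of yellow pad 1 (next to the red block); moves with the pad; at rest 50 mm above the bench. Pad 45 mm long along the row, 34 mm across; the middle 12 mm of its top is flat, both ends slope down at 22 degrees (6.5 mm). Pad centres 48 mm apart along the arc, gaps about 3 mm.
- pad1 (a joint): How far pad 1 is pushed down, m: 0 at rest, 0.012 all the way down. Springs back by itself; it starts to give at about 1.3 N and is all the way down at about 5.1 N.
- pad2_top (a point): Centre of the top of yellow pad 2; moves with the pad; at rest 50 mm above the bench. Pad 45 mm long along the row, 34 mm across; the middle 12 mm of its top is flat, both ends slope down at 22 degrees (6.5 mm). Pad centres 48 mm apart along the arc, gaps about 3 mm.
- pad2 (a joint): How far pad 2 is pushed down, m: 0 at rest, 0.012 all the way down. Springs back by itself; it starts to give at about 1.3 N and is all the way down at about 5.1 N.
- pad3_top (a point): Centre of the top of yellow pad 3 (the middle one); moves with the pad; at rest 50 mm above the bench. Pad 45 mm long along the row, 34 mm across; the middle 12 mm of its top is flat, both ends slope down at 22 degrees (6.5 mm). Pad centres 48 mm apart along the arc, gaps about 3 mm.
- pad3 (a joint): How far pad 3 is pushed down, m: 0 at rest, 0.012 all the way down. Springs back by itself; it starts to give at about 1.3 N and is all the way down at about 5.1 N.
- pad4_top (a point): Centre of the top of yellow pad 4; moves with the pad; at rest 50 mm above the bench. Pad 45 mm long along the row, 34 mm across; the middle 12 mm of its top is flat, both ends slope down at 22 degrees (6.5 mm). Pad centres 48 mm apart along the arc, gaps about 3 mm.
- pad4 (a joint): How far pad 4 is pushed down, m: 0 at rest, 0.012 all the way down. Springs back by itself; it starts to give at about 1.3 N and is all the way down at about 5.1 N.
- pad5_top (a point): Centre of the top of yellow pad 5 (next to the blue block); moves with the pad; at rest 50 mm above the bench. Pad 45 mm long along the row, 34 mm across; the middle 12 mm of its top is flat, both ends slope down at 22 degrees (6.5 mm). Pad centres 48 mm apart along the arc, gaps about 3 mm.
- pad5 (a joint): How far pad 5 is pushed down, m: 0 at rest, 0.012 all the way down. Springs back by itself; it starts to give at about 1.3 N and is all the way down at about 5.1 N.
- jar: Amber jar, 52 mm diameter, 58 mm high, loose, near the bumper's concave side. Bystander, origin at the centre of its underside.
- screwdriver: Screwdriver about 170 mm long and under 35 mm high, lying near the bumper's convex side. Bystander, origin underneath it, near its middle.
- tape_roll: Orange ring (roll of tape), 90 mm diameter, 24 mm high. Bystander, origin at the centre of its underside.
- mug: Blue mug, 80 mm diameter, 90 mm high. Bystander, origin at the centre of its underside.
- wrench: Steel wrench about 180 mm long, lying flat. Bystander, origin underneath it, near its middle.
- bottle: White plastic bottle, 66 mm diameter, 170 mm high. Bystander, origin at the centre of its underside.

How it is judged:
By the outcome, as a careful person would: the job done as asked, in the order asked, and still so for the second after the job is handed in, with the robot touching nothing.
It also fails if it takes over 48 s, if anything falls off the work surface, if the arm or the gripper's body presses on something with over 40 N, if the wrist force passes 120 N, or if a joint passes its speed limit or range.

## Working session

There is one attempt and no reset: what is moved stays moved. The work goes in short steps, Python scripts to look and compute and a tool call to move; the robot and the scene stay as the last step left them, time stands still between calls to the robot, and variables do not carry over. Pictures are saved under pics/ and viewed, about 8 in all and at most 12, crops included, and the job is handed in when it is done.

Besides the shell and the picture viewer there is one more tool, called after "Emit:" as name(argument=value, ...) on one line, values as JSON. move_arm: Moves the arm, as the interface text tells. Its arguments: {"type":"object","properties":{"deltas":{"type":"array","items":{"type":"number"}},"squeeze":{"type":"number"}},"required":["deltas"]}

```bash
mkdir -p pics; cat > h.py <<'E'
import numpy as np, cv2
from bench import robot
def grab(n,f=None):
    d=robot.grab_frame(n)
    if f: cv2.imwrite('pics/'+f,d['pixels'])
    return d
def cast(d,uv,z):
    uv=np.atleast_2d(np.array(uv,float)); f=200/np.tan(np.radians(d['fov_y'])/2)
    K=np.array([[f,0,d['cx']],[0,f,d['cy']],[0,0,1]])
    s=cv2.undistortPoints(uv[:,None],K,np.array([d['k1'],0,0,0,0.]))[:,0]
    T=np.array(d['extrinsics']); r=np.c_[s[:,0],-s[:,1],-np.ones(len(s))]@T[:3,:3].T; o=T[:3,3]
    return o+r*((z-o[2])/r[:,2])[:,None]
E
python3 - <<'E'
from h import *
s=robot.state();print(s, robot.hold_point_z)
for n in('top','scene'):
    d=grab(n,n+'0.png');print(n,d['fov_y'],d['k1'],np.round(d['extrinsics'],2).tolist())
E
```

```text
{'time': 0.0, 'joints': array([ 1.06152494,  0.4179726 , -0.01033238,  1.61418342,  0.00470263,
        1.11069779, -0.05299574]), 'qd': array([-6.59140521e-04,  2.09597626e-03, -1.62046658e-03,  4.32760811e-05,
        2.07582332e-03,  4.15128542e-04,  1.20731618e-04]), 'effort': array([ 5.56331961e-04, -8.51265907e+01,  6.38693590e-01, -4.25992477e+01,
       -4.87356260e-02,  1.87683245e-02,  1.34467746e-04]), 'tcp_pos': array([ 281.64105193, -557.51433794,  204.8221286 ]), 'tool_rot': array([-3.05489289e+00, -7.27881009e-01,  5.75350148e-04]), 'force': array([-0.0637908 ,  0.58955185, -0.43623494]), 'wrist_torque': array([-0.01867147,  0.01836793,  0.04937081]), 'width': 1.0011577759713077} -18.8
top 55.79664672093413 -0.06367851494488692 [[0.01, 1.0, -0.08, 462.57], [-1.0, 0.02, 0.02, 20.31], [0.02, 0.08, 1.0, 983.14], [0.0, 0.0, 0.0, 1.0]]
scene 51.44969091037181 0.035861805524880545 [[-0.38, -0.52, 0.77, 1357.27], [0.93, -0.21, 0.32, 330.86], [-0.01, 0.83, 0.56, 657.6], [0.0, 0.0, 0.0, 1.0]]
```

View pics/top0.png

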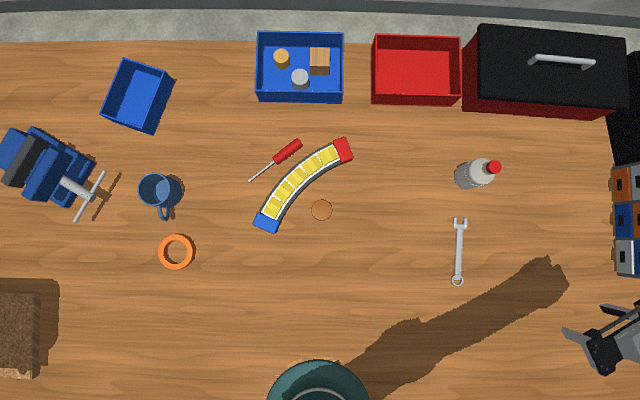

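View pics/scene0.png

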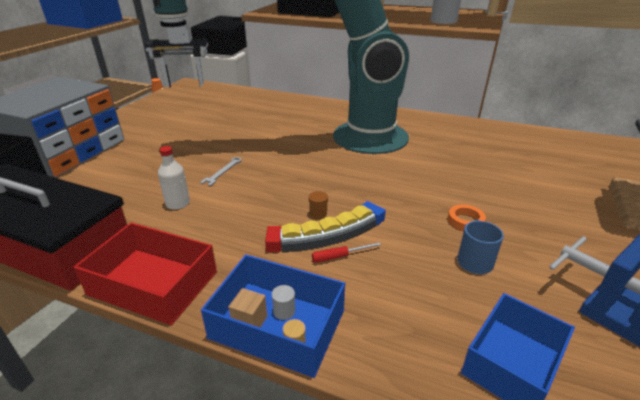

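The top view shows the bumper from red (343,150) to blue (267,222), with the convex side toward the upper left. The jar is at (321,209) and the screwdriver at (275,160). I'll make a rough estimate from this first.

```bash
cat >> h.py <<'E'
from scipy.optimize import least_squares
def arcpts(p,n=5):   # p = x,y,yaw of bumper origin; pad centres + heading of row
    t=(np.arange(n)-(n-1)/2)*48/350
    L=np.c_[350*np.cos(t)-350,350*np.sin(t)]
    R=np.array([[np.cos(p[2]),-np.sin(p[2])],[np.sin(p[2]),np.cos(p[2])]])
    return L@R.T+p[:2], p[2]+t
def pads(d,box,z=48,amin=30):
    u0,v0,u1,v1=box; h=cv2.cvtColor(d['pixels'],cv2.COLOR_BGR2HSV)
    m=cv2.inRange(h,(22,110,90),(36,255,255)); k=np.zeros_like(m); k[v0:v1,u0:u1]=m[v0:v1,u0:u1]
    n,_,st,c=cv2.connectedComponentsWithStats(k,connectivity=4)
    i=[j for j in range(1,n) if st[j,4]>amin]
    return k,c[i],st[i,4]
def fit(X):          # band pixels -> pose: whole band centroid+arc distance
    def e(p):
        c=np.array([p[0]-350*np.cos(p[2]),p[1]-350*np.sin(p[2])]); r=X-c
        a=np.arctan2(r[:,1],r[:,0])-p[2]; a=(a+np.pi)%(2*np.pi)-np.pi
        return np.r_[np.hypot(*r.T)-350, np.full(50,np.mean(a)*350*5)]
    m=X.mean(0); return least_squares(e,[m[0],m[1],0.8])
E
python3 - <<'E'
from h import *
d=grab('top'); k,c,a=pads(d,(240,125,365,245)); print(np.round(c,1).tolist(),a)
v,u=np.nonzero(k); X=cast(d,np.c_[u,v],47)[:,:2]; f=fit(X); print(f.x,np.abs(f.fun[:-50]).max()); print(arcpts(f.x))
print('jar top',cast(d,[[321,209]],58))
E
```

```text
[[312.0, 165.8], [283.9, 191.3], [272.9, 207.0]] [701 242 243]
[594.00225285  63.47343665   0.78542169] 17.246208948218168
(array([[651.7869877 , -12.81083723],
       [625.51418815,  27.31560169],
       [594.00225285,  63.47343665],
       [557.84293507,  94.98367044],
       [517.71525987, 121.25458172]]), array([0.51113598, 0.64827883, 0.78542169, 0.92256455, 1.05970741]))
jar top [[515.39432874   1.29789036  58.        ]]
```

Emit:
move_arm(deltas=[0,0,0.08,0,0,0,1,0,0,0.1,0,0,0,1,0.14,0.3,0.1,0,0,50,1,0.14,0.3,0.1,0,0,50,1,0.14,0.3,0.1,0,0,50,1,0.14,0.3,0.1,0,0,50,1,0.14,0.3,0.1,0,0,50,1,0.14,0.3,0.1,0,0,50,1,0.14,0.3,0.1,0,0,50,1,0.14,0.3,0.1,0,0,50,1,0.14,0.3,0.1,0,0,50,1,0.14,0.3,0.1,0,0,50,1], squeeze=20)

```text
time: 1.15
tcp_pos: [422.6, -256.1, 305.7]
tool_rot: [2.458, 1.955, 0.0]
force: [-0.5, -0.2, 0.9]
width: 0.188
```

Emit:
move_arm(deltas=[0.13,0.3,-0.05,0,0,58,1,0.13,0.3,-0.05,0,0,58,1,0.13,0.3,-0.05,0,0,58,1,0.13,0.3,-0.05,0,0,58,1,0.13,0.3,-0.05,0,0,58,1,0.13,0.3,-0.05,0,0,58,1,0.13,0.3,-0.05,0,0,58,1,0.13,0.3,-0.05,0,0,58,1,0.13,0.3,-0.05,0,0,58,1,0.13,0.3,-0.05,0,0,58,1,0.13,0.3,-0.05,0,0,58,1,0.13,0.3,-0.05,0,0,58,1])

```text
time: 2.15
tcp_pos: [551.8, 40.2, 255.4]
tool_rot: [1.213, 2.898, -0.001]
force: [-0.1, 0.8, 0.1]
width: 0.01
```

```bash
python3 - <<'E'
from h import *
d=grab('wrist','w1.png');print(d['fov_y'],d['k1'],np.round(d['extrinsics'],2).tolist());s=robot.state();print(s['time'],s['tcp_pos'],s['tool_rot'],s['force'],s['width'])
k,c,a=pads(d,(0,0,640,400)); print(np.round(c,1).tolist(),a)
E
```

```text
61.97440578485954 -0.06766493065070725 [[0.71, -0.68, -0.18, 499.61], [0.7, 0.69, 0.19, 93.62], [-0.0, -0.26, 0.97, 433.88], [0.0, 0.0, 0.0, 1.0]]
2.2 [551.79774923  40.3821999  255.5286529 ] [ 1.21215121e+00  2.89790989e+00 -1.06345305e-03] [-0.86176855 -0.11826398 -0.50794357] 0.007108050378454199
[[349.8, 107.2], [357.2, 194.3]] [1191 3588]
```

View pics/w1.png

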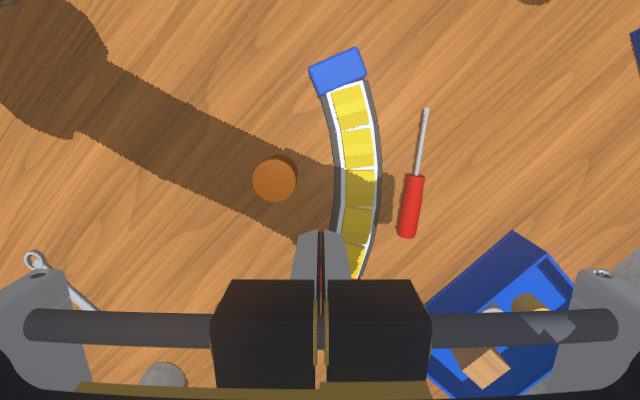

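The wrist view shows pads 2–5, with the blue block at (338,72), but the fingers hide pad 1. I'll back off toward the red end to see the whole bumper.

Emit:
move_arm(deltas=[0.1,-0.1,0.03,0,0,0,1,0.1,-0.1,0.03,0,0,0,1,0.1,-0.1,0.03,0,0,0,1,0.1,-0.1,0.03,0,0,0,1,0.1,-0.1,0.03,0,0,0,1,0.1,-0.1,0.03,0,0,0,1])

```text
time: 2.7
tcp_pos: [651.9, -59.7, 285.2]
tool_rot: [-1.212, -2.898, 0.0]
force: [0.1, 0.3, -0.6]
width: 0.005
```

```bash
python3 - <<'E'
from h import *
d=grab('wrist','w2.png');s=robot.state();print(s['time'],s['tcp_pos'],s['tool_rot'],s['force'])
np.save('w2ext.npy',d['extrinsics'])
h=cv2.cvtColor(d['pixels'],cv2.COLOR_BGR2HSV)
k=cv2.inRange(h,(20,130,60),(36,255,255)); k[:, :250]=0;k[:,450:]=0
n,_,st,c=cv2.connectedComponentsWithStats(k,connectivity=4)
print([(np.round(c[j],1).tolist(),st[j].tolist()) for j in range(1,n) if st[j,4]>50])
E
python3 -c "
import cv2;a=cv2.imread('pics/w2.png')[0:300,220:520];cv2.imwrite('pics/w2c.png',cv2.resize(a,(600,600),interpolation=cv2.INTER_NEAREST))"
```

```text
2.75 [651.38396244 -58.40423927 285.26942658] [-1.20931517e+00 -2.89912642e+00  2.53476569e-04] [-0.03447071  0.60440184  0.38272901]
[([357.2, 43.5], [338, 0, 36, 88, 2407]), ([355.2, 108.5], [339, 89, 33, 40, 1013]), ([346.7, 146.7], [330, 127, 35, 40, 941]), ([314.6, 334.0], [313, 300, 4, 65, 229]), ([326.4, 333.7], [325, 300, 4, 65, 227]), ([344.9, 391.6], [250, 382, 175, 18, 2464])]
```

View pics/w2c.png

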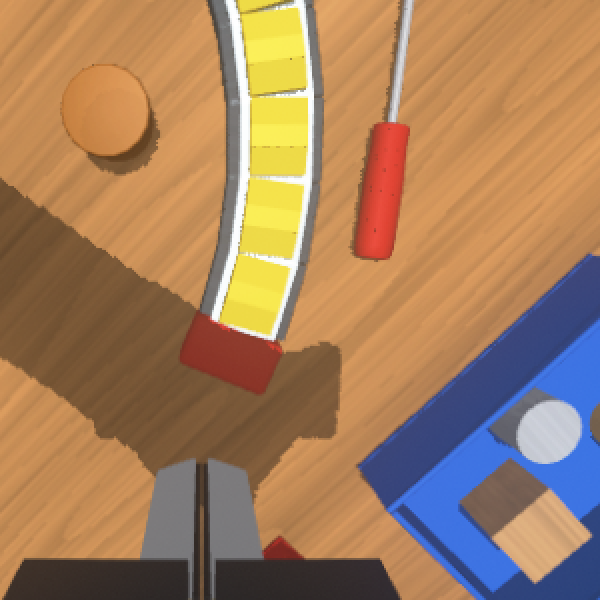

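The crop shows the red block at about (231,350) in the crop, pads 1–3 separated, and the jar and screwdriver clear of the row. I'll fit the pose from the separate pad centroids in both wrist views, using w1's pad 5 as well.

```bash
python3 - <<'E'
from h import *
d=grab('wrist'); P2=cast(d,[[346.7,146.7],[355.2,108.5]],48)[:,:2]
# same view: pads 3,4 by splitting with gap lines
h=cv2.cvtColor(d['pixels'],cv2.COLOR_BGR2HSV); k=cv2.inRange(h,(20,130,60),(36,255,255)); k[:,:320]=0;k[:,400:]=0;k[200:]=0
n,_,st,c=cv2.connectedComponentsWithStats(cv2.erode(k,np.ones((3,3))),connectivity=4)
C=np.array([c[j] for j in range(1,n) if st[j,4]>100]); print(C.round(1).tolist())
v,u=np.nonzero(k);X=cast(d,np.c_[u,v],48)[:,:2]
e1=dict(d); e1['extrinsics']=None
P=cast(d,C,48)[:,:2]; print(P.round(1).tolist())
W=np.round(P2,1); print(W.tolist(), np.linalg.norm(P2[0]-P2[1]))
# w1 pad5 with its extrinsics: same rotation ~, camera offset = tcp offset
t=np.load('w2ext.npy'); print(t[:3,3])
t1=np.array(d['extrinsics']).copy(); t1[:3,3]=[499.61,93.62,433.88]; e1['extrinsics']=t1
P5=cast(e1,[[349.8,107.2]],48)[:,:2]; print('p5',P5)
obs=np.r_[P2,P5]
def e(p): return (arcpts(p)[0][[0,1,4]]-obs).ravel()
f=least_squares(e,[594,63,.785]); print('fit',f.x,f.fun.round(1))
# arc check using band pixels of this view
p=f.x; cc=p[:2]-350*np.r_[np.cos(p[2]),np.sin(p[2])]; r=np.hypot(*(X-cc).T); a=np.arctan2(*(X-cc).T[::-1])-p[2]
for q in range(-2,2): m=abs(a-q*48/350)<.05; print(q+3,(np.percentile(r[m],[2,98]).mean()-350).round(1))
A,y=arcpts(p); print(A.round(1).tolist(),np.degrees(y).round(1))
h=cv2.cvtColor(d['pixels'],cv2.COLOR_BGR2HSV)
E
```

```text
[[356.8, 44.5], [354.8, 109.7], [346.2, 147.7]]
[[576.4, 77.6], [628.1, 24.2], [653.7, -15.3]]
[[653.2, -14.0], [627.5, 25.5]] 47.16735401745252
[599.6802401   -6.47201267 463.72411169]
p5 [[520.60225887 118.8870612 ]]
fit [596.12425778  61.67484047   0.78420343] [ 0.6 -0.7  0.1 -0.  -0.7  0.7]
1 -0.1
2 -0.2
3 0.0
4 -0.4
[[653.8, -14.7], [627.6, 25.5], [596.1, 61.7], [560.0, 93.2], [519.9, 119.5]] [29.2 37.1 44.9 52.8 60.6]
```

Emit:
move_arm(deltas=[0.0163,0.0145,-0.04,0,0,-7,1,0.0163,0.0145,-0.08,0,0,-14,1,0.0163,0.0145,-0.12,0,0,-20.8,1,0.0163,0.0145,-0.16,0,0,-20.8,1,0.0163,0.0145,-0.19,0,0,-20.8,1,0.0163,0.0145,-0.21,0,0,-20.8,1,0.0163,0.0145,-0.22,0,0,-20.8,1,0.0163,0.0145,-0.225,0,0,-20.8,1,0.0163,0.0145,-0.225,0,0,-20.8,1,0.0163,0.0145,-0.225,0,0,-20.8,1,0.0163,0.0145,-0.225,0,0,-20.8,1,0.0163,0.0145,-0.225,0,0,-20.8,1])

```text
time: 3.8
tcp_pos: [668.8, -43.4, 61.8]
tool_rot: [1.71, 2.633, 0.001]
force: [-0.2, 0.9, 0.7]
width: 0.005
```

```bash
cat >> h.py <<'E'
def avg(n=8):
    S=[]
    for i in range(n): robot.grab_frame('wrist'); s=robot.state(); S.append(np.r_[s['tcp_pos'],s['force'],s['tool_rot']])
    S=np.array(S); print(s['time'],S.mean(0).round(2),'sd',S.std(0).round(2)[:6]); return S.mean(0)
E
python3 - <<'E'
from h import *
avg()
d=grab('wrist','w3.png'); t=grab('top')
cv2.imwrite('pics/t3.png',cv2.resize(t['pixels'][110:260,220:380],(640,600)))
E
```

```text
4.2 [ 6.6831e+02 -4.3380e+01  6.0890e+01 -5.0000e-02  1.3000e-01  8.0000e-02
  1.2800e+00  1.9800e+00  0.0000e+00] sd [0.17 0.03 0.36 0.46 0.42 0.44]
```

View pics/w3.png

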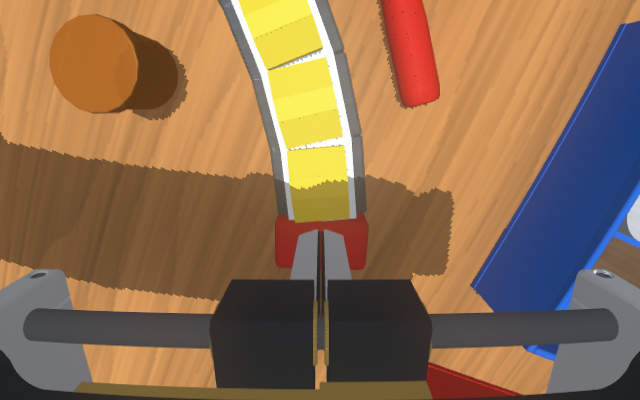

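The fingers are centred on the row, above the red block and in line with pad 1. Next I'll print the path table.

```bash
python3 - <<'E'
import numpy as np
y=np.degrees(.7842)
def T(s0,n,st=4):
    a=np.radians(y)+s0/350; b=a+np.arange(1,n+1)*st/350
    print(s0, [[round(.35*(np.cos(q)-np.cos(a)),4),round(.35*(np.sin(q)-np.sin(a)),4),round(np.degrees(q-a),1)] for q in b])
T(-128,8)
for s in(-96,-48,0,48): T(s,12)
E
```

```text
-128 [[np.float64(-0.0016), np.float64(0.0036), np.float64(0.7)], [np.float64(-0.0033), np.float64(0.0073), np.float64(1.3)], [np.float64(-0.0051), np.float64(0.0109), np.float64(2.0)], [np.float64(-0.0068), np.float64(0.0145), np.float64(2.6)], [np.float64(-0.0086), np.float64(0.018), np.float64(3.3)], [np.float64(-0.0105), np.float64(0.0216), np.float64(3.9)], [np.float64(-0.0124), np.float64(0.0251), np.float64(4.6)], [np.float64(-0.0143), np.float64(0.0286), np.float64(5.2)]]
-96 [[np.float64(-0.002), np.float64(0.0035), np.float64(0.7)], [np.float64(-0.004), np.float64(0.0069), np.float64(1.3)], [np.float64(-0.006), np.float64(0.0104), np.float64(2.0)], [np.float64(-0.0081), np.float64(0.0138), np.float64(2.6)], [np.float64(-0.0103), np.float64(0.0172), np.float64(3.3)], [np.float64(-0.0124), np.float64(0.0205), np.float64(3.9)], [np.float64(-0.0146), np.float64(0.0239), np.float64(4.6)], [np.float64(-0.0169), np.float64(0.0272), np.float64(5.2)], [np.float64(-0.0192), np.float64(0.0305), np.float64(5.9)], [np.float64(-0.0215), np.float64(0.0337), np.float64(6.5)], [np.float64(-
[... 1573 characters left out ...]
032), np.float64(0.0024), np.float64(0.7)], [np.float64(-0.0064), np.float64(0.0048), np.float64(1.3)], [np.float64(-0.0097), np.float64(0.0071), np.float64(2.0)], [np.float64(-0.013), np.float64(0.0094), np.float64(2.6)], [np.float64(-0.0163), np.float64(0.0116), np.float64(3.3)], [np.float64(-0.0196), np.float64(0.0138), np.float64(3.9)], [np.float64(-0.023), np.float64(0.016), np.float64(4.6)], [np.float64(-0.0263), np.float64(0.0182), np.float64(5.2)], [np.float64(-0.0297), np.float64(0.0203), np.float64(5.9)], [np.float64(-0.0332), np.float64(0.0223), np.float64(6.5)], [np.float64(-0.0366), np.float64(0.0243), np.float64(7.2)], [np.float64(-0.0401), np.float64(0.0263), np.float64(7.9)]]
```

Emit:
move_arm(deltas=[0,0,-0.006,0,0,0,1,0,0,-0.012,0,0,0,1,0,0,-0.015,0,0,0,1,-0.0016,0.0036,-0.0155,0,0,0.7,1,-0.0033,0.0073,-0.0155,0,0,1.3,1,-0.0051,0.0109,-0.0155,0,0,2,1,-0.0068,0.0145,-0.0155,0,0,2.6,1,-0.0086,0.018,-0.0155,0,0,3.3,1,-0.0105,0.0216,-0.0155,0,0,3.9,1,-0.0124,0.0251,-0.0155,0,0,4.6,1,-0.0143,0.0286,-0.0155,0,0,5.2,1,-0.0143,0.0286,-0.0155,0,0,5.2,1])

```text
time: 5.3
tcp_pos: [653.3, -13.5, 45.0]
tool_rot: [-1.587, -2.711, -0.0]
force: [-1.6, 1.8, 3.3]
width: 0.004
```

```bash
python3 - <<'E'
from h import *
avg(12)
E
```

```text
5.9 [653.71 -14.42  44.87  -0.76   2.1    2.98  -1.59  -2.71  -0.  ] sd [0.12 0.32 0.03 0.37 0.41 0.61]
```

Fz is 3.0 N and z is 44.9, so pad 1 is pressed about 5 mm. I'll continue along the row.

Emit:
move_arm(deltas=[-0.002,0.0035,0,0,0,0.7,1,-0.004,0.0069,0,0,0,1.3,1,-0.006,0.0104,0,0,0,2,1,-0.0081,0.0138,0,0,0,2.6,1,-0.0103,0.0172,0,0,0,3.3,1,-0.0124,0.0205,0,0,0,3.9,1,-0.0146,0.0239,0,0,0,4.6,1,-0.0169,0.0272,0,0,0,5.2,1,-0.0192,0.0305,0,0,0,5.9,1,-0.0215,0.0337,0,0,0,6.5,1,-0.0238,0.037,0,0,0,7.2,1,-0.0262,0.0402,0,0,0,7.9,1])

```text
time: 6.9
tcp_pos: [627.3, 25.9, 44.9]
tool_rot: [-1.397, -2.814, 0.0]
force: [2.1, -1.6, 3.6]
width: -0.001
```

```bash
python3 - <<'E'
from h import *
avg(10)
d=grab('wrist','w4.png')
E
```

```text
7.4 [627.32  25.97  44.85  -1.22   1.77   3.09  -1.4   -2.81  -0.  ] sd [0.24 0.38 0.03 0.59 0.92 0.78]
```

View pics/w4.png

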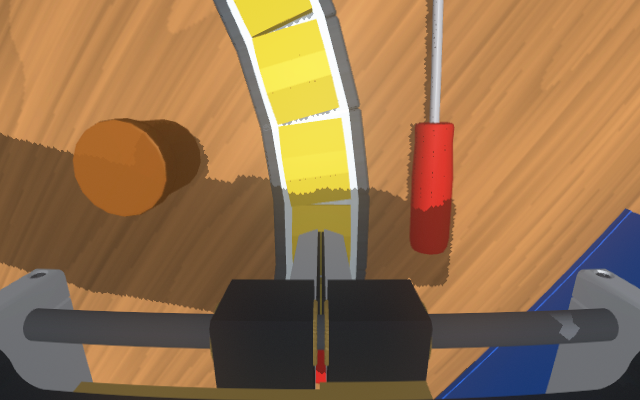

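The fingers sit on pad 2 and are still centred between the rails (x about 321), so the bumper hasn't visibly shifted. On to pad 3, then pad 4.

Emit:
move_arm(deltas=[-0.0024,0.0032,0,0,0,0.7,1,-0.0049,0.0063,0,0,0,1.3,1,-0.0074,0.0094,0,0,0,2,1,-0.0099,0.0125,0,0,0,2.6,1,-0.0125,0.0156,0,0,0,3.3,1,-0.0151,0.0186,0,0,0,3.9,1,-0.0178,0.0216,0,0,0,4.6,1,-0.0204,0.0246,0,0,0,5.2,1,-0.0231,0.0276,0,0,0,5.9,1,-0.0259,0.0305,0,0,0,6.5,1,-0.0287,0.0333,0,0,0,7.2,1,-0.0315,0.0362,0,0,0,7.9,1])

```text
time: 8.45
tcp_pos: [595.8, 62.1, 44.9]
tool_rot: [-1.2, -2.903, 0.0]
force: [2.1, -1.7, 3.4]
width: 0.006
```

```bash
python3 - <<'E'
from h import *
avg(10)
d=grab('wrist')
h=cv2.cvtColor(d['pixels'],cv2.COLOR_BGR2HSV);k=cv2.inRange(h,(20,130,60),(36,255,255)); k[:,:200]=0;k[:,450:]=0;k[190:]=0
v,u=np.nonzero(k);X=cast(d,np.c_[u,v],48)[:,:2];p=np.array([596.12,61.67,.7842])
cc=p[:2]-350*np.r_[np.cos(p[2]),np.sin(p[2])]; r=np.hypot(*(X-cc).T); a=np.arctan2(*(X-cc).T[::-1])-p[2]
for q in(1,2): m=abs(a-q*48/350)<.05; print(q+3,m.sum(),(np.percentile(r[m],[2,98]).mean()-350).round(1))
print('s max',a.max()*350)
E
```

```text
8.95 [595.75  62.09  44.84  -1.25   1.81   3.37  -1.2   -2.9    0.  ] sd [0.28 0.33 0.03 0.47 0.82 0.57]
4 3889 0.3
5 4915 0.3
s max 116.3586531025931
```

Emit:
move_arm(deltas=[-0.0028,0.0028,0,0,0,0.7,1,-0.0057,0.0056,0,0,0,1.3,1,-0.0086,0.0083,0,0,0,2,1,-0.0116,0.0111,0,0,0,2.6,1,-0.0145,0.0137,0,0,0,3.3,1,-0.0175,0.0164,0,0,0,3.9,1,-0.0205,0.019,0,0,0,4.6,1,-0.0236,0.0216,0,0,0,5.2,1,-0.0267,0.0241,0,0,0,5.9,1,-0.0298,0.0266,0,0,0,6.5,1,-0.0329,0.0291,0,0,0,7.2,1,-0.0361,0.0316,0,0,0,7.9,1])

```text
time: 10.0
tcp_pos: [559.6, 93.6, 44.9]
tool_rot: [-0.997, -2.979, 0.0]
force: [1.8, -1.3, 2.4]
width: 0.005
```

```bash
python3 -c "
from h import *
avg(10)"
```

```text
10.5 [559.61  93.59  44.84  -1.56   1.12   3.12  -1.    -2.98   0.  ] sd [0.3  0.28 0.04 0.66 0.6  0.31]
```

Emit:
move_arm(deltas=[-0.0032,0.0024,0,0,0,0.7,1,-0.0064,0.0048,0,0,0,1.3,1,-0.0097,0.0071,0,0,0,2,1,-0.013,0.0094,0,0,0,2.6,1,-0.0163,0.0116,0,0,0,3.3,1,-0.0196,0.0138,0,0,0,3.9,1,-0.023,0.016,0,0,0,4.6,1,-0.0263,0.0182,0,0,0,5.2,1,-0.0297,0.0203,0,0,0,5.9,1,-0.0332,0.0223,0,0,0,6.5,1,-0.0366,0.0243,0,0,0,7.2,1,-0.0401,0.0263,0,0,0,7.9,1])

```text
time: 11.5
tcp_pos: [519.5, 119.8, 44.9]
tool_rot: [-0.79, -3.041, 0.0]
force: [1.8, 0.1, 2.7]
width: 0.008
```

```bash
python3 -c "
from h import *
avg(10)
grab('wrist','w5.png')"
```

```text
12.0 [519.48 119.78  44.82  -1.51   0.84   2.74  -0.79  -3.04   0.  ] sd [0.32 0.22 0.03 0.74 0.74 0.47]
```

View pics/w5.png

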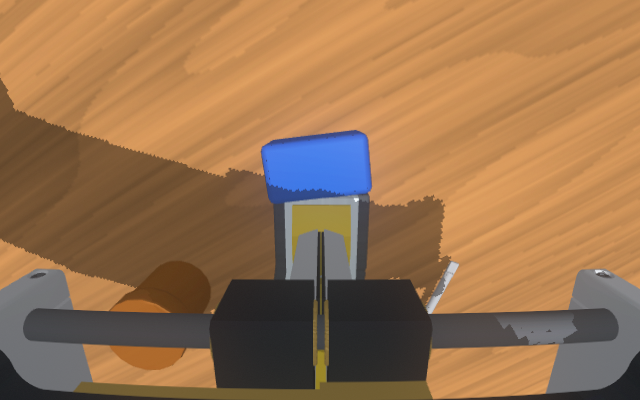

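All five pads have been pressed. I'll run off the blue end at the same height, then lift clear.

Emit:
move_arm(deltas=[-0.0035,0.002,0,0,0,0.7,1,-0.007,0.0039,0,0,0,1.3,1,-0.0105,0.0057,0,0,0,2,1,-0.0141,0.0075,0,0,0,2.6,1,-0.0177,0.0093,0,0,0,3.3,1,-0.0213,0.0111,0,0,0,3.9,1,-0.0249,0.0128,0,0,0,4.6,1,-0.0286,0.0144,0,0,0,5.2,1,-0.0286,0.0144,0.015,0,0,5.2,1,-0.0286,0.0144,0.045,0,0,5.2,1,-0.0286,0.0144,0.085,0,0,5.2,1,-0.0286,0.0144,0.125,0,0,5.2,1])

```text
time: 13.05
tcp_pos: [490.1, 134.2, 170.8]
tool_rot: [-0.65, -3.071, 0.001]
force: [1.5, -0.8, 0.2]
width: 0.004
```

Emit:
move_arm(deltas=[0,-0.03,0.04,0,0,0,1,0,-0.06,0.08,0,0,0,1,0,-0.09,0.12,0,0,0,1,0,-0.12,0.15,0,0,0,1,0,-0.16,0.15,0,0,0,1,0,-0.2,0.15,0,0,0,1,0,-0.24,0.15,0,0,0,1,0,-0.28,0.15,0,0,0,1,0,-0.32,0.15,0,0,0,1,0,-0.32,0.15,0,0,0,1,0,-0.32,0.15,0,0,0,1,0,-0.32,0.15,0,0,0,1])

```text
time: 14.05
tcp_pos: [491.1, -185.8, 319.5]
tool_rot: [-0.654, -3.072, -0.001]
force: [0.8, 1.4, -0.6]
width: 0.004
```

```bash
python3 - <<'E'
from h import *
avg(4)
t=grab('top','top1.png'); a=cv2.imread('pics/top0.png'); b=t['pixels']
df=cv2.absdiff(a,b).max(2)
cv2.imwrite('pics/cmp.png',cv2.resize(np.hstack([a[120:250,220:380],b[120:250,220:380]]),(800,325)))
sc=cv2.imread('pics/scene0.png'); s=grab('scene')['pixels']
print('scene diff bumper box',(cv2.absdiff(sc,s).max(2)[195:265,260:390]>60).sum(),'top diff',(df[130:240,245:355]>60).sum())
for im in(a,b):
    d=dict(t); d['pixels']=im
    k,c,ar=pads(d,(240,125,365,245)); v,u=np.nonzero(k); print(len(u),np.mean(u),np.mean(v))
cv2.imwrite('pics/cmp2.png',cv2.resize(np.hstack([sc[190:270,255:395],s[190:270,255:395]]),(800,229)))
p=np.vstack([cv2.imread('pics/cmp.png'),cv2.imread('pics/cmp2.png')]);cv2.imwrite('pics/cmp3.png',p)
E
```

```text
14.25 [ 4.9142e+02 -1.8465e+02  3.1991e+02  6.0000e-01 -2.4000e-01  5.0000e-02
 -0.0000e+00  0.0000e+00 -0.0000e+00] sd [0.08 0.16 0.11 0.4  0.64 0.4 ]
scene diff bumper box 163 top diff 0
1186 298.25126475548063 179.43844856661045
1184 298.2989864864865 179.39695945945945
```

View pics/cmp3.png

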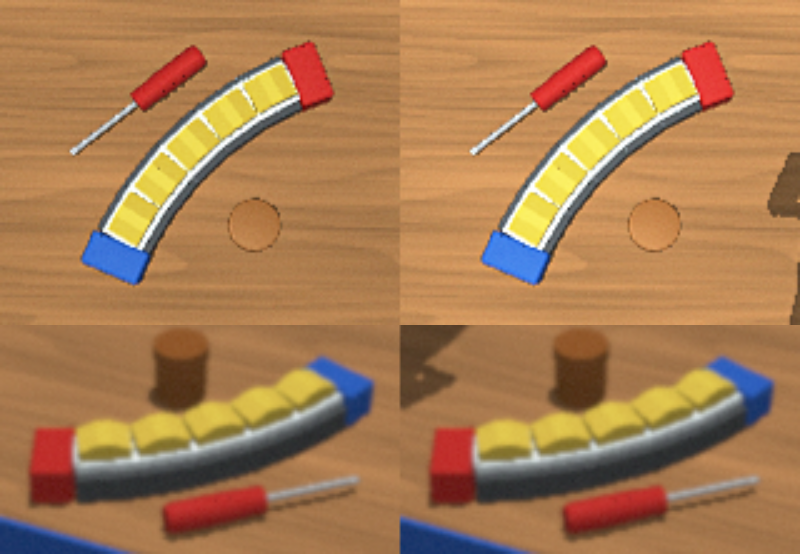

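The before and after pictures match: the bumper, jar and screwdriver haven't moved, all five pads are up, and the only difference is a shadow. The hand is clear, so I'm handing in.

```bash
python3 -c "
from bench import robot
print(robot.sign_off())"
```

```text
the job is handed in; nothing more can be done
None
```

I ran the closed fingertips along the arc from the red end to the blue end in one pass, at a TCP height of about 45 mm. That pressed pads 1 to 5 in order, and I then ran off over the blue block and lifted clear. The robot's clock read about 14 s when I handed in.

- **Pad presses:** holding at each pad centre, the upward force was 3.0, 3.1, 3.4, 3.1 and 2.7 N. By the spring figures given, that is about 4.5 to 6.5 mm down. The TCP height (44.8–44.9 mm) puts every press at about 5 mm. None came near the 5.1 N at which a pad is all the way down.
- **Force noise:** the force readings scatter by about 0.5 N, so the depths worked out from them are rough. Sideways force while touching stayed around 2 to 3 N.
- **Final check:** the top view had no pixels changed beyond the threshold around the bumper, screwdriver and jar. The yellow pad area shifted by less than 0.1 px.
- **Scene view:** 163 pixels differed there, and I put this down to the arm's shadow. All five pads look up, and the hand was parked about 320 mm above the bench.
- **Not checked:** I did not compare the tape roll, mug, wrench and bottle in the after-pictures. No contact force showed up on the way there or back.

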